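# Lock a bayonet filter cartridge into a water filter

## Robot

A 6-joint arm with a two-finger parallel gripper is mounted at the origin on a cart in front of the work surface, level with it; the furniture and walls round the work are solid. World frame = base frame: x ahead of the robot, y to its left, z up, the work surface at z = 0. Lengths are in m, angles in rad, forces in N, time in s.
With the tool pointing down it reaches from about 0.35 to 0.925 m from the base axis. Payload 6.4 kg.
Tool frame: the origin (TCP) lies at the very end of the fingers, on their centre line; the grasp point (between the pads) lies 19 mm behind it; z points along the fingers, y is the direction in which the jaws open and shut (so a half turn about z gives the same grasp; the last joint's range is limited). The gripper opens to 94 mm and grips with 3 to 60 N. Pads are 16 mm wide; open, the fingers measure 119 mm over their backs; the gripper's body (75 mm by 177 mm) begins 78 mm behind the grasp point.
Start: joints at [-1.365, 0.245, 1.558, -0, 1.339, -0.174], TCP at [0.241, -0.604, 0.168] pointing down, gripper open.
Joint ranges: [-3.13, 3.13], [-1.02, 2.26], [0.13, 2.54], [-0.95, 4.09], [0.21, 2.88], [-2.74, 2.74]. Speed limits (rad/s): [2.57, 2.57, 3.14, 3.14, 3.14, 3.14].

## Interface

Orientations are given as a 3x3 rotation matrix whose columns are the frame's x, y, z axes.
In Python, from cell import sense, vision, ticket gives the robot as it stands.
- The arm moves only by the tool drive_tool, never from a script. Its argument "steps" is a list of rows, each a list of 7 numbers: the shift along the tool's x, y, z in mm, then the turn, a rotation vector about the tool's x, y, z in rad, then the finger opening in mm, from 0 to 94. A call has 1 to 20 rows; each row shifts and turns the commanded pose from where the row before left it, along the tool's axes as they then stand; what a row does not reach is not made up. A row lasts 1/8 s, in which the tool goes at most 62.5 mm and 10.7 degrees, less where a joint would pass 70% of its speed; a pose out of reach is approached as far as the arm can. A call is refused whole if a number of a shift passes 62.5 or a number of a turn 0.188, either way. A call with a gripper value outside its range is refused whole. The fingers move at their own pace and stop on an object; "squeeze" is the grip in N (left out, the last holds). Time passes only in rows, so rows that do not move let the fingers close. It gives the time, the measured TCP pose, the force and the opening at its end, in the units of the state.
- sense(): the state, without advancing time (a new reading comes with each control period).
- vision.get_image(name): name is "scene" or "top" or "wrist"; returns a dict with "img" (384x512x3 uint8, blue, green, red), "intrinsics" (3x3 intrinsics, pixels), "R" (3x3) and "t" (3): a world point X has camera coordinates R X + t; the wrist camera has in their place "mount" (4x4, takes a point from camera to tool coordinates, whose origin is the TCP and whose axes are the flange's). Camera axes: x right, y down, z forward; pixel columns grow to the right and rows downward; lengths in m; the calibration is good to about 2 mm. A picture is of the moment at which its call begins: read the wrist's pose just before it. There is no depth.
- ticket.sign_off(): hands the job in, once; it reports no verdict.
The state is a dict: "t": time; "joint_positions": joint angles; "joint_vel": joint speeds; "tau": joint torques, N m; "eef_pos": TCP position; "eef_rot": TCP orientation; "force": force on the tool from outside, world axes, zero at the start; "moment": the same for the moment, N m; "gripper_width": finger opening in m.
Only numpy, scipy, OpenCV 4.12 (cv2) and the standard library are available. Lean on these libraries where they do the work, as an engineer would, in place of code of your own. Each camera call takes 0.05 s, during which the arm holds its last target.

## Task

Fit the blue water-filter cartridge into the white filter head: line its two lugs up with the two slots of the grey collar, push it down against the spring and turn it clockwise to the stop, then let go so that it pops up into its notches and stays locked, upright. Feel for the slots and do not force it (never more than about 60 N, 6 kg, between cartridge and head), and leave the mug, apple, pepper mill, tumbler and egg timer where they stand.

Things in the scene. Friction and masses are not known exactly. Their poses are not given: they have to be found in the camera images.
- cartridge: Filter cartridge, loose, 0.2 kg, 96 mm tall, standing upright. Origin: centre of its underside, z up its axis. White spigot, diameter 48, z 0 to 34 mm (foot chamfered 3 mm); blue drum, diameter 66, z 34 to 64 mm; on top a white grip fin. Two lugs at the spigot's +x and -x sides; orange marks on the drum stand over them. A half turn about z makes no difference.
- fin (a point): Middle of the part of the grip fin to be held, 86 mm above the cartridge's origin. The fin is a white upright slab, 46 mm long along x, 14 mm thick along y, z 64 to 96 mm of the cartridge, on the flat top of the drum. Pinch it across its 14 mm thickness. Axes as the cartridge's.
- lugs (a point): Point on the cartridge's axis level with the middle of its two blue lugs, 13 mm above its underside; axes as the cartridge's. Each lug is 12 mm wide, 6 mm high (cartridge z 10 to 16 mm) and reaches out to radius 30 mm, along +x and -x.
- filter_head: Fixed round white water-filter head, diameter 100 (foot 112); outlet nozzle on its -x side, reaching 98 mm out, below z = 70 mm. Origin: centre of its underside, on the worktop, z up. On it, z 80 to 102 mm, the grey collar (diameter 92) with the bayonet socket, open upward. 'Cartridge height' below means the cartridge's origin above this origin.
- socket (a point): Centre of the collar's top face, 102 mm up; bore 51 mm. Two opposite entry slots, 16 mm wide, out to radius 32.5, with orange bars beside them. Axes are the head's: the collar is clamped at an unmeasured angle, the line of its slots turned -0.30 to +0.30 rad about z from the head's x; see or feel for it. Cartridge height with lugs resting on the collar: 92 mm; it drops as they meet the slots.
- notches (a point): Point on the socket's axis level with the channel roof, 90 mm up. From each slot a channel runs clockwise (from above) under the lip; a wall blocks the other way. Lugs pass under its roof at a cartridge height of 74 mm or less. From 0.94 rad of turn past the slot they are under notches 3 mm deep; stop at 1.06. Let go there, the spring lifts the cartridge to 77 mm, locked; elsewhere it does not lock.
- ledge (a point): Point on the socket's axis level with the ledge under the channel, 80 mm up, where the lugs touch hard bottom (cartridge height 70 mm). Press the cartridge to about 72 mm for turning; turning takes under 0.25 N m, and 0.5 N m against the stop puts about 9 N on each lug (enough).
- plunger (a joint): Spring plunger in the socket: 0 when up, grows in m as it is pressed down, 0.015 at most; it meets the spigot at a cartridge height of 84 mm; 0.007 with the cartridge locked, 0.010 with the lugs at the channel roof. Spring force 3.6 N when up plus 0.4 N per mm.
- table_mug: Mug, pale below and terracotta above, 90x122x105 mm, bystander. Origin under its centre.
- apple: Red apple, 70 mm, bystander. Origin under its centre.
- pepper_mill: Dark wooden pepper mill, diameter 58, 170 mm tall, bystander. Origin under its centre.
- tumbler: Clear tumbler, diameter 82, 93 mm tall, bystander. Origin under its centre.
- egg_timer: Grey-topped kitchen timer, diameter 63, 60 mm tall, bystander. Origin under its centre.

How it is judged:
By the outcome, as a careful person would: the job done as asked, in the order asked, and still so for the second after the job is handed in, with the robot touching nothing.
It also fails if it takes over 64 s, if anything falls off the work surface, if the arm or the gripper's body presses on something with over 40 N, if the wrist force passes 120 N, or if a joint passes its speed limit or range.

## Working session

There is one attempt and no reset: what is moved stays moved. The work goes in short steps, Python scripts to look and compute and a tool call to move; the robot and the scene stay as the last step left them, time stands still between calls to the robot, and variables do not carry over. Pictures are saved under pics/ and viewed, and the job is handed in when it is done.

Besides the shell and the picture viewer there is one more tool, called after "Emit:" by a JSON object that holds its "fn" and its "kwargs", one argument or row to a line. drive_tool: Moves the arm, as the interface text tells. Its arguments: {"type":"object","properties":{"steps":{"type":"array"},"squeeze":{"type":"number"}},"required":["steps"]}

```bash
mkdir -p pics; ls
python3 - <<'E'
from cell import sense, vision, ticket
import cv2, numpy as np
s=sense(); print({k:np.round(v,3).tolist() for k,v in s.items()})
for n in ["scene","top","wrist"]:
    d=vision.get_image(n); cv2.imwrite(f"pics/{n}0.png",d["img"]); np.savez(f"{n}0.npz",**d)
    print(n,{k:np.round(v,4).tolist() for k,v in d.items() if k!="img"})
E
```

```text
pics
{'t': 0.0, 'joint_positions': [-1.365, 0.246, 1.559, -0.0, 1.339, -0.174], 'joint_vel': [0.0, 0.0, -0.002, 0.0, 0.002, 0.001], 'tau': [-0.002, -41.584, -31.46, 0.068, 0.033, -0.0], 'eef_pos': [0.241, -0.603, 0.167], 'eef_rot': [[0.929, 0.371, -0.0], [0.371, -0.929, 0.002], [0.0, -0.002, -1.0]], 'force': [-0.247, -0.247, 0.843], 'moment': [0.014, -0.039, 0.015], 'gripper_width': 0.094}
scene {'intrinsics': [[401.6689, 0.0, 259.8528], [0.0, 401.6689, 191.4652], [0.0, 0.0, 1.0]], 'R': [[-0.9587, -0.284, 0.0169], [-0.2417, 0.7818, -0.5748], [0.15, -0.5551, -0.8182]], 't': [0.5693, 0.2073, 1.2519]}
top {'intrinsics': [[489.7594, 0.0, 255.766], [0.0, 489.7594, 196.995], [0.0, 0.0, 1.0]], 'R': [[-0.2271, -0.9739, 0.003], [-0.7629, 0.1759, -0.6221], [0.6053, -0.1436, -0.7829]], 't': [0.1569, 0.4909, 1.6717]}
wrist {'intrinsics': [[293.916, 0.0, 251.6979], [0.0, 293.916, 196.7156], [0.0, 0.0, 1.0]], 'mount': [[0.0003, -0.9727, -0.2319, 0.0677], [1.0, 0.0003, -0.0, 0.0004], [0.0001, -0.2319, 0.9727, -0.2175], [0.0, 0.0, 0.0, 1.0]]}
```

View pics/scene0.png

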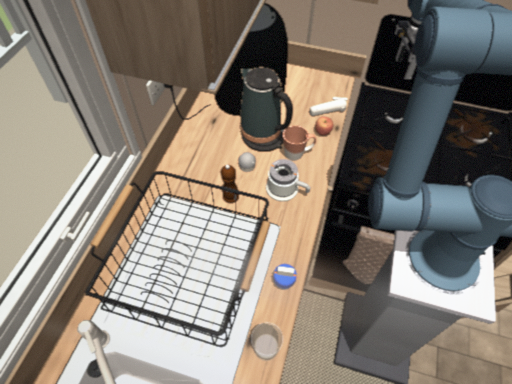

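View pics/top0.png

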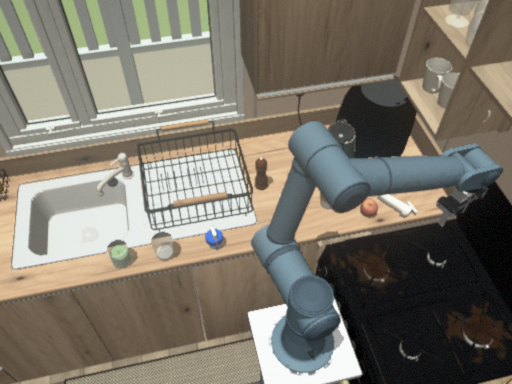

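View pics/wrist0.png

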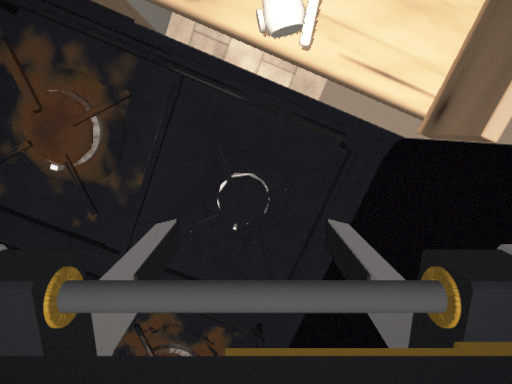

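```bash
cat > h.py <<'E'
import numpy as np, cv2
def load(n):
    return dict(np.load(n+".npz"))
def ext(d,pose=None):
    if "R" in d: return d["R"],d["t"]
    M=d["mount"]; p,Rt=pose
    Rc=Rt@M[:3,:3]; c=Rt@M[:3,3]+p
    return Rc.T,-Rc.T@c
def proj(d,X,pose=None):
    R,t=ext(d,pose); x=np.atleast_2d(X)@R.T+t; u=x@d["intrinsics"].T
    return u[:,:2]/u[:,2:]
def ray(d,uv,pose=None):
    R,t=ext(d,pose); v=np.linalg.solve(d["intrinsics"],[uv[0],uv[1],1.])
    v=R.T@v; return -R.T@t, v/np.linalg.norm(v)
def atz(d,uv,z,pose=None):
    c,v=ray(d,uv,pose); return c+v*(z-c[2])/v[2]
def tri(rays):
    A=np.zeros((3,3));b=np.zeros(3)
    for c,v in rays:
        P=np.eye(3)-np.outer(v,v);A+=P;b+=P@c
    X=np.linalg.solve(A,b)
    return X,[np.linalg.norm((np.eye(3)-np.outer(v,v))@(X-c)) for c,v in rays]
def crop(img,x0,y0,w,h,s,fn):
    c=cv2.resize(img[y0:y0+h,x0:x0+w],None,fx=s,fy=s,interpolation=cv2.INTER_CUBIC); cv2.imwrite(fn,c)
E
python3 - <<'E'
from h import *
s=load("scene0");t=load("top0")
a=s["img"][140:240,230:330];b=s["img"][240:310,250:320];
crop(s["img"],210,110,130,100,6,"pics/s_head.png")
A=cv2.resize(s["img"][250:300,260:310],(400,400),interpolation=cv2.INTER_CUBIC)
B=cv2.resize(t["img"][215:265,190:240],(400,400),interpolation=cv2.INTER_CUBIC)
cv2.imwrite("pics/cart.png",np.hstack([A,B]))
E
```

```text
(no output)
```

View pics/s_head.png

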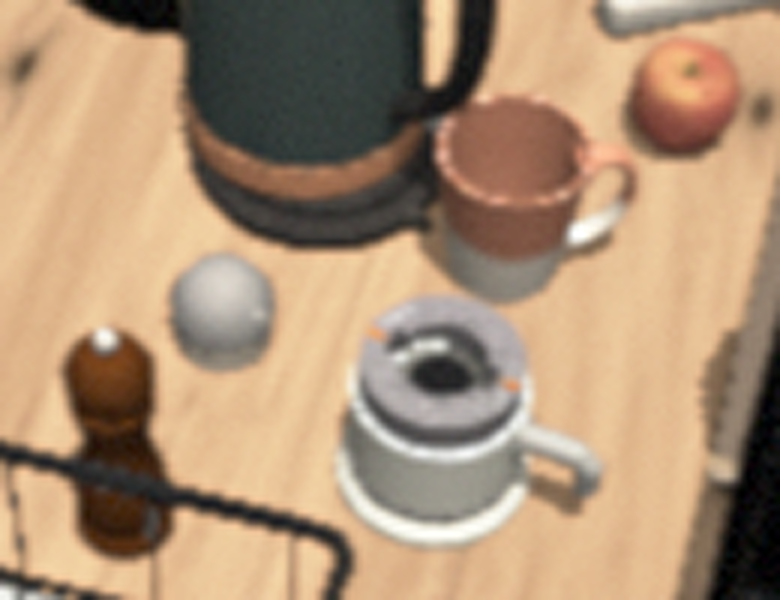

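View pics/cart.png

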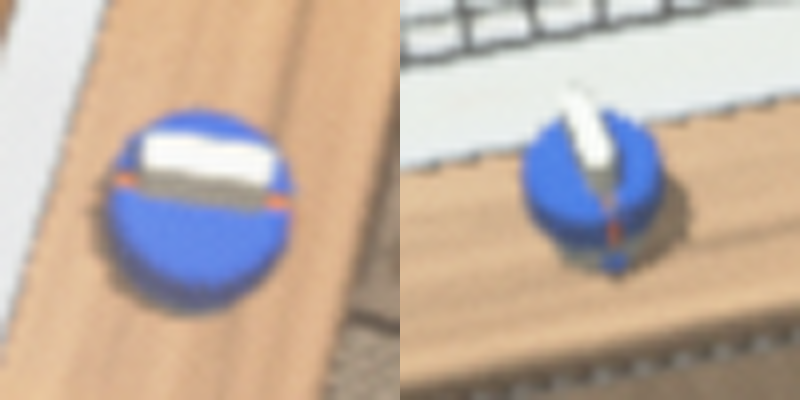

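Run:
```python
from h import *
s=load("scene0");t=load("top0")
f=(260+211/8,250+157/8); g=(190+191/8,215+132/8)
print("fin top",tri([ray(s,f),ray(t,g)]))
# fin orientation, marks on drum top (edge) z 64mm
a=atz(s,(260+125/8,250+180/8),.064);b=atz(s,(260+278/8,250+203/8),.064);print("marks",a,b,(a+b)/2,np.arctan2(*(b-a)[1::-1]))
# fin upper edge far
a=atz(s,(260+145/8,250+132/8),.096);b=atz(s,(260+277/8,250+150/8),.096);print("fin far edge",a,b,np.arctan2(*(b-a)[1::-1]),np.linalg.norm(a-b))
a=atz(s,(210+376/6,110+333/6),.102);b=atz(s,(210+511/6,110+384/6),.102);print("bars",a,b,(a+b)/2,np.arctan2(*(b-a)[1::-1]),np.linalg.norm(a-b))
print("collar c",atz(s,(210+443/6,110+362/6),.102))
print("nozzle tip",atz(s,(210+585/6,110+475/6),.06))
for n,uv,z in [("mug",(210+510/6,110+150/6),.105),("apple",(210+685/6,110+95/6),.035),("mill",(210+105/6,110+340/6),.17),("timer",(210+222/6,110+310/6),.04),("kettle top",(262,75),.22),("rack",(268,205),.1),("tumbler",(265,330),.093)]: print(n,atz(s,uv,z).round(3))
```

```text
fin top (array([0.45302288, 0.2182618 , 0.08557409]), [np.float64(0.0003985698033135636), np.float64(0.0003985698033134475)])
marks [0.48094438 0.22634937 0.064     ] [0.42658299 0.21895328 0.064     ] [0.45376368 0.22265132 0.064     ] -3.006368855891423
fin far edge [0.47678357 0.22099624 0.096     ] [0.43100729 0.21413233 0.096     ] -2.9927568634873034 0.046288017649323165
bars [ 0.58659243 -0.11809256  0.102     ] [ 0.50740858 -0.10574775  0.102     ] [ 0.54700051 -0.11192015  0.102     ] 2.9869369926116867 0.08014035484372647
collar c [ 0.54637082 -0.1094512   0.102     ]
nozzle tip [ 0.45781815 -0.08914135  0.06      ]
mug [ 0.548 -0.27   0.105]
apple [ 0.463 -0.415  0.035]
mill [ 0.706 -0.019  0.17 ]
timer [ 0.688 -0.157  0.04 ]
kettle top [ 0.71  -0.404  0.22 ]
rack [0.559 0.035 0.1  ]
tumbler [0.464 0.398 0.093]
```

```bash
cat >> h.py <<'E'
def plan(p,h0,q,h1,n,op=94):
    """rows from p (heading h0) to q (heading h1): tool x=(ch,sh,0), y=(sh,-ch,0), z down"""
    p=np.array(p,float);q=np.array(q,float);rows=[];c=p.copy();h=h0
    for i in range(1,n+1):
        T=p+(q-p)*i/n; d=T-c
        r=[1e3*(d[0]*np.cos(h)+d[1]*np.sin(h)),1e3*(d[0]*np.sin(h)-d[1]*np.cos(h)),-1e3*d[2]]
        r=[round(v) for v in r]; dh=round(-(h0+(h1-h0)*i/n-h),2); 
        c=c+np.array([r[0]*np.cos(h)+r[1]*np.sin(h),r[0]*np.sin(h)-r[1]*np.cos(h),-r[2]])/1e3
        h-=dh; rows.append(r+[0,0,dh,op])
    print(len(rows),rows,"end",c.round(4),round(h,3)); return rows
E
python3 - <<'E'
from h import *
s=load("scene0");t=load("top0")
print("cab corner",tri([ray(s,(211,92)),ray(t,(247,92))]))
plan((.241,-.603,.167),.380,(.547,-.111,.26),.145+np.pi,18)
E
```

```text
cab corner (array([0.71334661, 0.02862269, 0.50508062]), [np.float64(0.0029238402464888727), np.float64(0.0029238402464888185)])
18 [[26, -19, -5, 0, 0, -0.16, 94], [29, -15, -5, 0, 0, -0.16, 94], [30, -10, -6, 0, 0, -0.16, 94], [32, -5, -5, 0, 0, -0.17, 94], [32, 1, -5, 0, 0, -0.16, 94], [32, 5, -5, 0, 0, -0.16, 94], [30, 11, -5, 0, 0, -0.16, 94], [28, 15, -5, 0, 0, -0.16, 94], [26, 20, -5, 0, 0, -0.16, 94], [22, 23, -6, 0, 0, -0.16, 94], [18, 27, -5, 0, 0, -0.17, 94], [13, 29, -5, 0, 0, -0.16, 94], [9, 31, -5, 0, 0, -0.16, 94], [3, 32, -5, 0, 0, -0.16, 94], [-2, 33, -5, 0, 0, -0.16, 94], [-7, 31, -6, 0, 0, -0.16, 94], [-11, 30, -5, 0, 0, -0.17, 94], [-17, 27, -5, 0, 0, -0.16, 94]] end [ 0.5468 -0.1115  0.26  ] 3.29
```

Emit:
{"fn": "drive_tool", "kwargs": {
  "steps": [
    [26, -19, -10, 0, 0, -0.16, 94],
    [29, -15, -10, 0, 0, -0.16, 94],
    [30, -10, -10, 0, 0, -0.16, 94],
    [32, -5, -10, 0, 0, -0.17, 94],
    [32, 1, -10, 0, 0, -0.16, 94],
    [32, 5, -10, 0, 0, -0.16, 94],
    [30, 11, -10, 0, 0, -0.16, 94],
    [28, 15, -10, 0, 0, -0.16, 94],
    [26, 20, -5, 0, 0, -0.16, 94],
    [22, 23, -5, 0, 0, -0.16, 94],
    [18, 27, -4, 0, 0, -0.17, 94],
    [13, 29, 0, 0, 0, -0.16, 94],
    [9, 31, 0, 0, 0, -0.16, 94],
    [3, 32, 0, 0, 0, -0.16, 94],
    [-2, 33, 0, 0, 0, -0.16, 94],
    [-7, 31, 0, 0, 0, -0.16, 94],
    [-11, 30, 0, 0, 0, -0.17, 94],
    [-17, 27, 0, 0, 0, -0.16, 94],
    [0, 0, 0, 0, 0, 0, 94],
    [0, 0, 0, 0, 0, 0, 94]
  ]
}}

```text
t: 2.65
eef_pos: [0.5465, -0.1127, 0.2614]
eef_rot: [[-0.989, -0.146, -0.001], [-0.146, 0.989, -0.0], [0.001, -0.0, -1.0]]
force: [0.1, 0.2, 0.6]
gripper_width: 0.0939
```

```bash
cat > snap.py <<'E'
import sys
from cell import sense, vision
from h import *
def snap(name,tag):
    s=sense(); d=vision.get_image(name); d=dict(d); d["p"]=s["eef_pos"]; d["Rt"]=s["eef_rot"]
    np.savez(f"{name}{tag}.npz",**d); cv2.imwrite(f"pics/{name}{tag}.png",d["img"])
    return s
def brief(s):
    print("t",round(s["t"],2),"p",np.round(s["eef_pos"],4),"head",round(float(np.arctan2(s["eef_rot"][1][0],s["eef_rot"][0][0])),4),"z",np.round(np.array(s["eef_rot"])[:,2],3),"F",np.round(s["force"],2),"M",np.round(s["moment"],3),"w",round(s["gripper_width"],4),"q",np.round(s["joint_positions"],2))
if __name__=="__main__":
    for n in sys.argv[2:]: s=snap(n,sys.argv[1])
    brief(s)
E
python3 snap.py 1 wrist
```

```text
t 2.65 p [ 0.5465 -0.1127  0.2614] head -2.9953 z [-0.001 -0.    -1.   ] F [0.07 0.21 0.62] M [ 0.044 -0.142 -0.009] w 0.0939 q [-0.41 -0.03  1.69 -0.    1.49 -2.12]
```

View pics/wrist1.png

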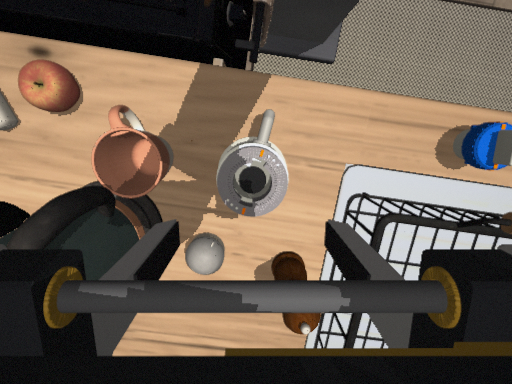

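Run:
```python
from h import *
w=load("wrist1"); crop(w["img"],207,100,90,125,5,"pics/w1c.png")
```

```text
(no output)
```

View pics/w1c.png

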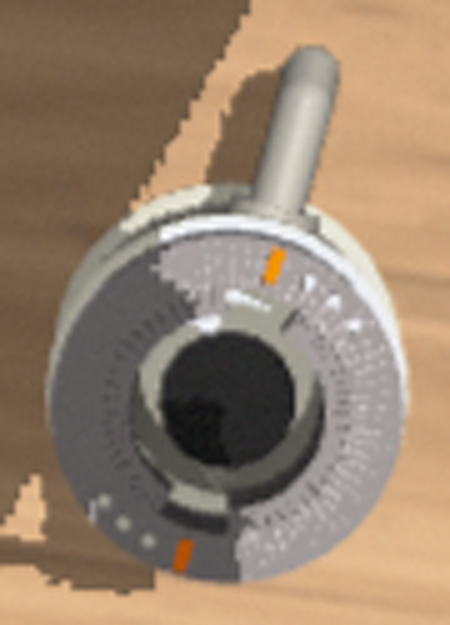

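Run:
```python
from h import *
w=load("wrist1"); P=(w["p"],w["Rt"]); s=load("scene0")
f=lambda x,y:(207+x/5-.4,100+y/5-.4)
a=atz(w,f(183,556),.102,P); b=atz(w,f(276,266),.102,P)
print("bars",a,b,(a+b)/2,np.arctan2(*(a-b)[1::-1]),np.linalg.norm(a-b))
a=atz(w,f(198,508),.102,P); b=atz(w,f(257,308),.102,P)
print("slots",(a+b)/2,np.arctan2(*(a-b)[1::-1]),np.linalg.norm(a-b))
print("collar centre",atz(w,f(228,398),.102,P))
c=atz(w,f(310,60),.06,P); print("nozzle",c)
# triangulated bars
for x,y,X,Y in [(183,556,376,333),(276,266,511,384)]:
    print(tri([ray(w,f(x,y),P),ray(s,(210+X/6-.4,110+Y/6-.4))]))
# project circle
for c in [(.547,-.112,.102),(.5485,-.1125,.102),(.547,-.115,.102)]:
    th=np.linspace(0,2*np.pi,9)[:-1]; print(((proj(w,np.array(c)+.046*np.c_[np.cos(th),np.sin(th),0*th],P)+.4-[207,100])*5).round().tolist())
```

```text
bars [ 0.59071167 -0.11777843  0.102     ] [ 0.51126404 -0.10506349  0.102     ] [ 0.55098786 -0.11142096  0.102     ] -0.15869604521318678 0.08045865649551737
slots [ 0.54979543 -0.11196475  0.102     ] -0.1359386811475665 0.055039636550061104
collar centre [ 0.5467322  -0.11216293  0.102     ]
nozzle [ 0.45783653 -0.10253224  0.06      ]
(array([ 0.5888943 , -0.11767154,  0.10456503]), [np.float64(0.0010415730747803038), np.float64(0.0010415730747803888)])
(array([ 0.50994675, -0.10520062,  0.10431684]), [np.float64(0.00113125938988009), np.float64(0.0011312593898799726)])
[[203.0, 567.0], [332.0, 536.0], [403.0, 424.0], [373.0, 293.0], [255.0, 221.0], [121.0, 256.0], [53.0, 373.0], [89.0, 501.0]]
[[201.0, 572.0], [329.0, 541.0], [400.0, 430.0], [370.0, 299.0], [252.0, 227.0], [118.0, 261.0], [50.0, 379.0], [86.0, 507.0]]
[[192.0, 566.0], [320.0, 535.0], [391.0, 423.0], [361.0, 292.0], [243.0, 220.0], [109.0, 254.0], [41.0, 372.0], [77.0, 500.0]]
```

Run:
```python
from h import *
plan((.5465,-.1127,.2614),-2.9953,(.4535,.221,.2),-2.9996,8)
```

```text
8 [[5, 43, 8, 0, 0, 0.0, 94], [6, 43, 7, 0, 0, 0.0, 94], [5, 43, 8, 0, 0, 0.0, 94], [6, 43, 8, 0, 0, 0.0, 94], [5, 43, 7, 0, 0, 0.0, 94], [6, 43, 8, 0, 0, 0.0, 94], [5, 43, 8, 0, 0, 0.0, 94], [5, 43, 7, 0, 0, 0.0, 94]] end [0.4538 0.2214 0.2004] -2.995
```

Emit:
{"fn": "drive_tool", "kwargs": {
  "steps": [
    [5, 43, 8, 0, 0, 0, 94],
    [6, 43, 7, 0, 0, 0, 94],
    [5, 43, 8, 0, 0, 0, 94],
    [6, 43, 8, 0, 0, 0, 94],
    [5, 43, 7, 0, 0, 0, 94],
    [6, 43, 8, 0, 0, 0, 94],
    [5, 43, 8, 0, 0, 0, 94],
    [5, 43, 7, 0, 0, 0, 94],
    [0, 0, 0, 0, 0, 0, 94],
    [0, 0, 0, 0, 0, 0, 94]
  ]
}}

```text
t: 3.95
eef_pos: [0.454, 0.2207, 0.2008]
eef_rot: [[-0.989, -0.146, 0.0], [-0.146, 0.989, -0.0], [-0.0, -0.0, -1.0]]
force: [0.1, 0.3, -0.3]
gripper_width: 0.0942
```

```bash
python3 snap.py 2 wrist
python3 - <<'E'
from h import *
w=load("wrist2"); crop(w["img"],186,120,130,100,6,"pics/w2c.png")
E
```

```text
t 3.95 p [0.454  0.2207 0.2008] head -2.9949 z [ 0. -0. -1.] F [ 0.05  0.34 -0.28] M [ 0.057 -0.161  0.022] w 0.0942 q [ 0.23 -0.13  1.89 -0.    1.38 -1.49]
```

View pics/wrist2.png

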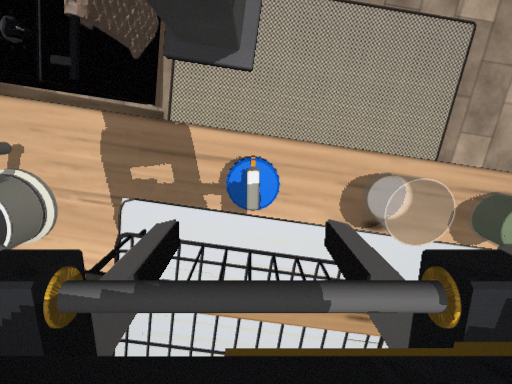

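View pics/w2c.png

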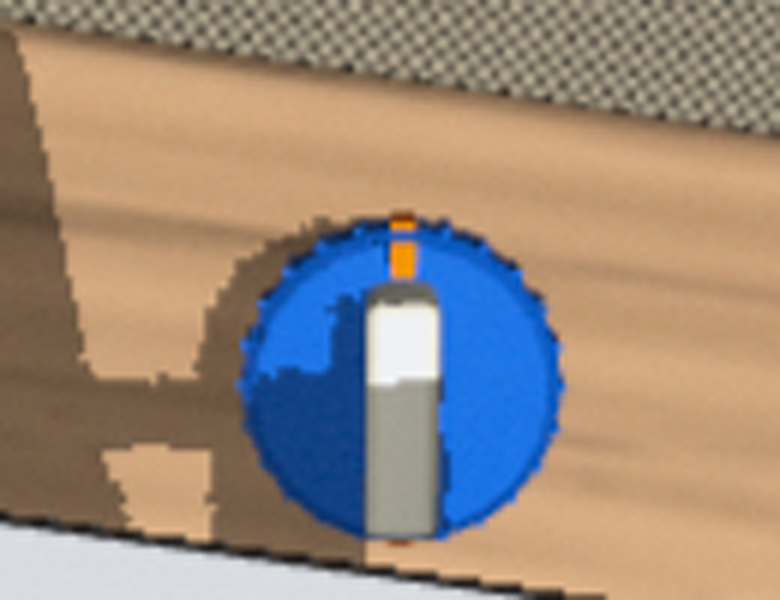

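Run:
```python
from h import *
w=load("wrist2"); P=(w["p"],w["Rt"]); s=load("scene0");t=load("top0")
f=lambda x,y:(186+x/6-.4,120+y/6-.4)
X=atz(w,f(403,419),.096,P); print(X, "in tool mm",(w["Rt"].T@(X-w["p"])*1e3).round(1))
a=atz(w,f(368,302),.096,P);b=atz(w,f(366,537),.096,P);a2=atz(w,f(440,302),.096,P);b2=atz(w,f(438,537),.096,P)
print(np.arctan2(*(a-b)[1::-1]),np.arctan2(*(a2-b2)[1::-1]),np.linalg.norm(a-b),np.linalg.norm(a-a2))
a=atz(w,f(400,380),.055,P);print("drum c",a)
print(tri([ray(w,f(403,419),P),ray(s,(260+211/8-.4,250+157/8-.4)),ray(t,(190+191/8-.4,215+132/8-.4))]))
```

```text
[0.45629336 0.22200226 0.096     ] in tool mm [ -2.5   1.  104.8]
-3.0067622789156556 -2.997298319426832 0.04487272152119637 0.013238330517110259
drum c [0.45671898 0.22156216 0.055     ]
(array([0.45513122, 0.22032021, 0.08899931]), [np.float64(0.003200637793306246), np.float64(0.0014033685838445898), np.float64(0.002000450460257493)])
```

Emit:
{"fn": "drive_tool", "kwargs": {
  "steps": [
    [-2, 1, 30, 0, 0, 0, 94],
    [0, 0, 40, 0, 0, 0, 80],
    [0, 0, 35, 0, 0, 0, 60],
    [0, 0, 17, 0, 0, 0, 50],
    [0, 0, 10, 0, 0, 0, 40],
    [0, 0, 0, 0, 0, 0, 30]
  ],
  "squeeze": 10
}}

```text
t: 4.75
eef_pos: [0.4559, 0.2227, 0.069]
eef_rot: [[-0.989, -0.147, 0.0], [-0.147, 0.989, 0.0], [-0.0, 0.0, -1.0]]
force: [0.6, -1.1, 0.6]
gripper_width: 0.0472
```

Emit:
{"fn": "drive_tool", "kwargs": {
  "steps": [
    [0, 0, 0, 0, 0, 0, 15],
    [0, 0, 0, 0, 0, 0, 10],
    [0, 0, 0, 0, 0, 0, 5],
    [0, 0, 0, 0, 0, 0, 5],
    [0, 0, 0, 0, 0, 0, 5],
    [0, 0, 0, 0, 0, 0, 5]
  ],
  "squeeze": 10
}}

```text
t: 5.5
eef_pos: [0.4554, 0.223, 0.0686]
eef_rot: [[-0.989, -0.148, -0.0], [-0.148, 0.989, 0.0], [0.0, 0.0, -1.0]]
force: [0.2, 0.9, -0.3]
gripper_width: 0.0048
```

```bash
python3 snap.py 3 wrist scene
python3 - <<'E'
from h import *
w=load("scene3"); A=cv2.resize(w["img"][225:315,240:330],(600,600),interpolation=cv2.INTER_CUBIC);cv2.imwrite("pics/s3c.png",A)
E
```

```text
t 5.55 p [0.4554 0.2229 0.0686] head -2.9934 z [-0.  0. -1.] F [ 0.07 -0.05 -0.29] M [ 0.005 -0.128 -0.02 ] w 0.0049 q [ 0.23  0.03  1.99  0.    1.12 -1.49]
```

View pics/wrist3.png

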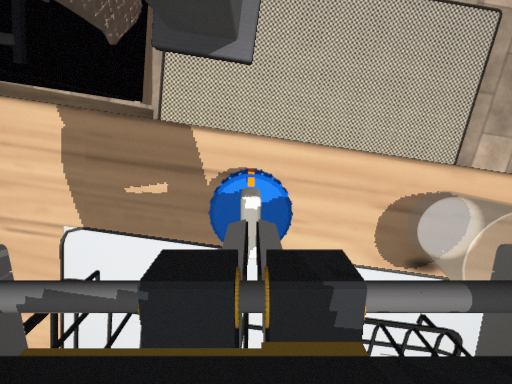

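View pics/s3c.png

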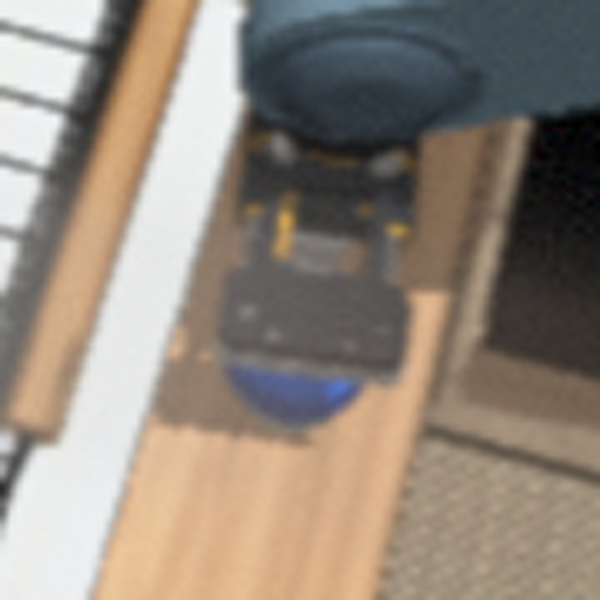

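Run:
```python
from h import *
w=load("wrist3"); crop(w["img"],200,160,100,100,6,"pics/w3c.png")
```

```text
(no output)
```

View pics/w3c.png

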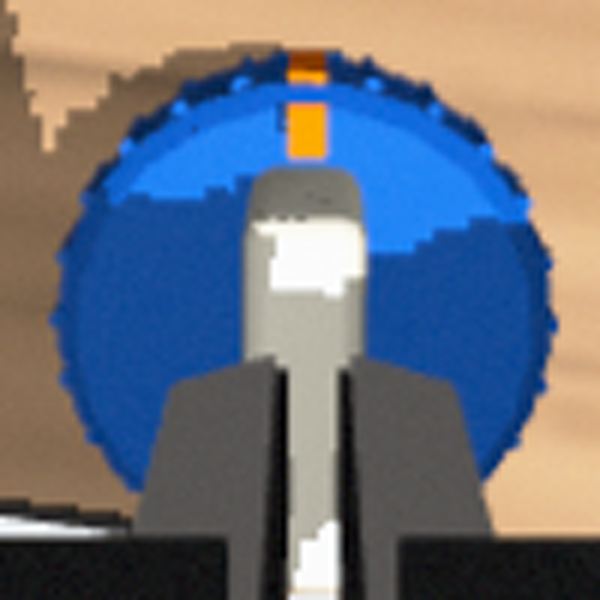

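Run:
```python
from h import *
w=load("wrist3"); P=(w["p"],w["Rt"])
def g(T): # tool mm -> crop pix
    X=w["p"]+w["Rt"]@(np.array(T)/1e3); return ((proj(w,X,P)[0]+.4-[200,160])*6).round()
for T in [(0,0,0),(8,2.5,0),(8,7,0),(8,-7,0),(8,2.5,-19),(8,-2.5,-19),(8,7,-19),(8,-7,-19),(8,7,-28),(8,2.5,-35),(8,-2.5,-35),(8,7,-35),(8,-7,-35),(8,7,-60),(8,2.5,-60),(23,7,-27),(23,-7,-27)]: print(T,g(T))
```

```text
(0, 0, 0) [314. 329.]
(8, 2.5, 0) [334. 269.]
(8, 7, 0) [369. 269.]
(8, -7, 0) [259. 269.]
(8, 2.5, -19) [336. 311.]
(8, -2.5, -19) [293. 311.]
(8, 7, -19) [374. 311.]
(8, -7, -19) [254. 311.]
(8, 7, -28) [377. 334.]
(8, 2.5, -35) [337. 352.]
(8, -2.5, -35) [291. 352.]
(8, 7, -35) [379. 352.]
(8, -7, -35) [250. 352.]
(8, 7, -60) [389. 433.]
(8, 2.5, -60) [341. 433.]
(23, 7, -27) [378. 201.]
(23, -7, -27) [251. 201.]
```

Run:
```python
from h import *
for n in ["wrist1","wrist2","wrist3"]:
    w=load(n); P=(w["p"],w["Rt"]); W={"wrist3":2.4}.get(n,47)
    for T in [(8,W,0),(8,W,-19),(8,W,-40),(8,-W,-40),(8,W,-60),(8,W+12,-40)]:
        print(n,T,proj(w,w["p"]+w["Rt"]@(np.array(T)/1e3),P)[0].round(1))
w=load("wrist2"); crop(w["img"],310,200,100,80,6,"pics/w2f.png")
```

```text
wrist1 (8, 47, 0) [313.4 204.5]
wrist1 (8, 47, -19) [318.9 211.5]
wrist1 (8, 47, -40) [326.3 220.8]
wrist1 (8, -47, -40) [177.7 220.7]
wrist1 (8, 47, -60) [335.  231.7]
wrist1 (8, 59, -40) [345.2 220.8]
wrist2 (8, 47, 0) [313.4 204.5]
wrist2 (8, 47, -19) [318.9 211.5]
wrist2 (8, 47, -40) [326.3 220.8]
wrist2 (8, -47, -40) [177.7 220.7]
wrist2 (8, 47, -60) [335.  231.7]
wrist2 (8, 59, -40) [345.2 220.8]
wrist3 (8, 2.4, 0) [255.1 204.5]
wrist3 (8, 2.4, -19) [255.4 211.4]
wrist3 (8, 2.4, -40) [255.8 220.7]
wrist3 (8, -2.4, -40) [248.2 220.7]
wrist3 (8, 2.4, -60) [256.3 231.7]
wrist3 (8, 14.4, -40) [274.8 220.7]
```

View pics/w2f.png

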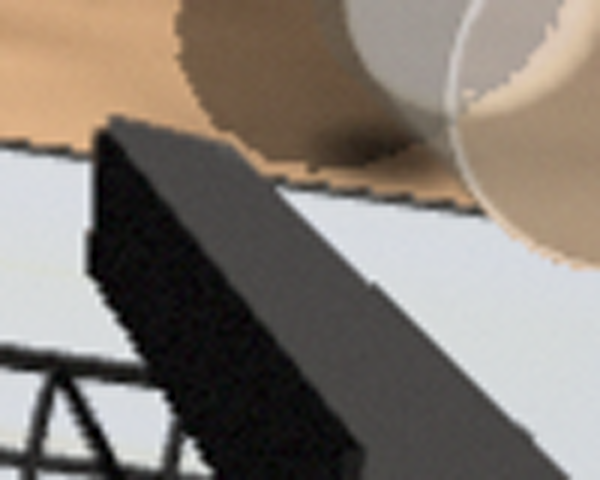

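Emit:
{"fn": "drive_tool", "kwargs": {
  "steps": [
    [0, 0, 0, 0, 0, 0, 45],
    [0, 0, 0, 0, 0, 0, 45],
    [0, 0, 0, 0, 0, 0, 45],
    [0, 0, 10, 0, 0, 0, 45],
    [0, 0, 10, 0, 0, 0, 45],
    [0, 0, 8, 0, 0, 0, 45],
    [0, 0, 4, 0, 0, 0, 45],
    [0, 0, 0, 0, 0, 0, 45]
  ]
}}

```text
t: 6.6
eef_pos: [0.4552, 0.2229, 0.0362]
eef_rot: [[-0.989, -0.148, -0.001], [-0.148, 0.989, -0.0], [0.001, -0.0, -1.0]]
force: [-0.3, -0.3, 0.8]
gripper_width: 0.0452
```

```bash
python3 snap.py 4 wrist
python3 - <<'E'
from h import *
w=load("wrist4"); crop(w["img"],186,150,130,100,6,"pics/w4c.png")
E
```

```text
t 6.6 p [0.4552 0.2229 0.0362] head -2.9934 z [-0.001 -0.    -1.   ] F [-0.31 -0.26  0.75] M [ 0.047 -0.141  0.047] w 0.0452 q [ 0.23  0.08  2.01  0.    1.06 -1.49]
```

View pics/w4c.png

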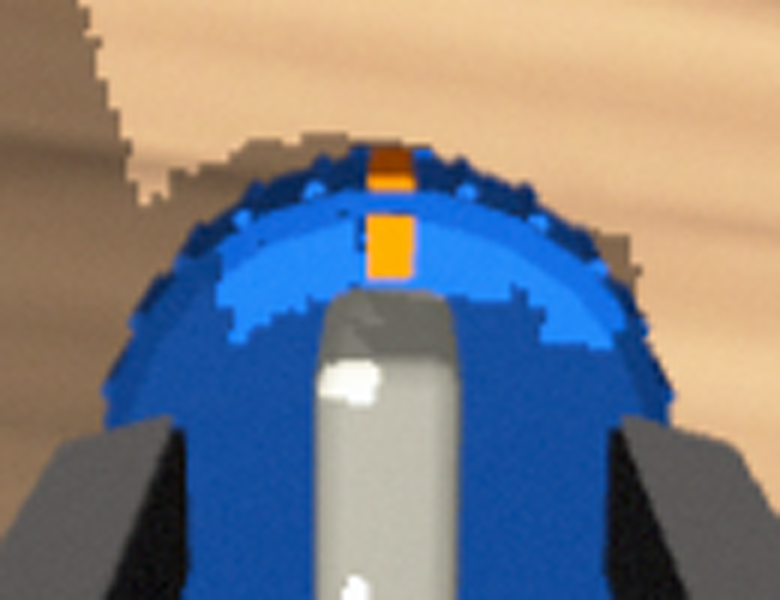

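Emit:
{"fn": "drive_tool", "kwargs": {
  "steps": [
    [0, -1, 5, 0, 0, 0, 45],
    [0, 0, 4, 0, 0, 0, 45],
    [0, 0, 3, 0, 0, 0, 45],
    [0, 0, 0, 0, 0, 0, 45]
  ]
}}

```text
t: 7.15
eef_pos: [0.4564, 0.2221, 0.0265]
eef_rot: [[-0.989, -0.148, 0.001], [-0.148, 0.989, -0.0], [-0.0, -0.0, -1.0]]
force: [-4.9, -1.9, 13.4]
gripper_width: 0.0453
```

```bash
python3 snap.py 5 wrist
python3 - <<'E'
from h import *
w=load("wrist5"); crop(w["img"],186,150,130,100,6,"pics/w5c.png")
E
```

```text
t 7.15 p [0.4564 0.2221 0.0265] head -2.9931 z [ 0.001 -0.    -1.   ] F [-4.88 -1.9  13.39] M [-0.315  0.827 -0.066] w 0.0453 q [ 0.23  0.09  2.01 -0.    1.04 -1.49]
```

View pics/w5c.png

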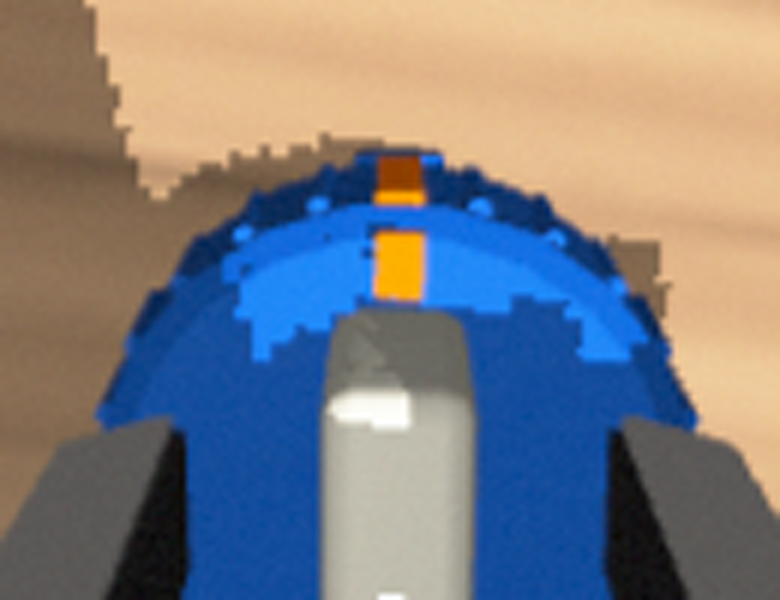

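Emit:
{"fn": "drive_tool", "kwargs": {
  "steps": [
    [0, 0, -3, 0, 0, 0, 45],
    [0, 0, -2, 0, 0, 0, 45],
    [0, 0, 0, 0, 0, 0, 45]
  ]
}}

```text
t: 7.58
eef_pos: [0.4555, 0.2219, 0.0295]
eef_rot: [[-0.989, -0.148, -0.0], [-0.148, 0.989, 0.0], [0.0, 0.0, -1.0]]
force: [0.4, 0.7, 0.5]
gripper_width: 0.0451
```

```bash
python3 - <<'E'
from snap import *
brief(sense())
E
python3 snap.py 6 top scene
python3 - <<'E'
from h import *
w=load("top6"); crop(w["img"],180,170,110,95,6,"pics/t6c.png")
E
```

```text
t 7.58 p [0.4555 0.2219 0.0295] head -2.9934 z [-0.  0. -1.] F [0.41 0.65 0.5 ] M [ 0.08  -0.144 -0.01 ] w 0.0451 q [ 0.23  0.09  2.01  0.    1.04 -1.49]
t 7.62 p [0.4554 0.2219 0.0294] head -2.9934 z [-0. -0. -1.] F [0.04 0.47 0.16] M [ 0.066 -0.101  0.019] w 0.045 q [ 0.23  0.09  2.01  0.    1.04 -1.49]
```

View pics/t6c.png

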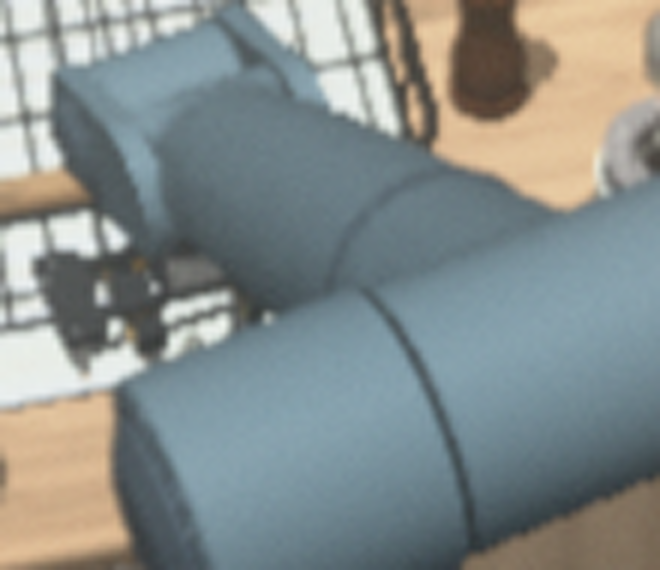

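View pics/scene6.png

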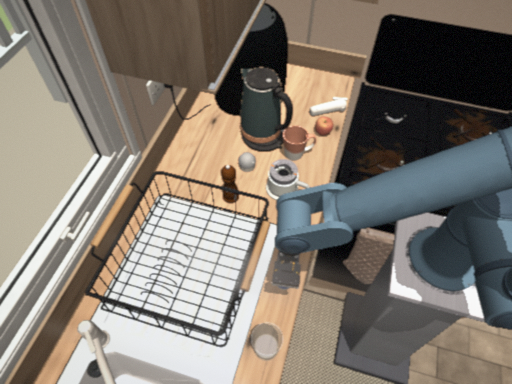

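Emit:
{"fn": "drive_tool", "kwargs": {
  "steps": [
    [0, 0, 0, 0, 0, 0, 30],
    [0, 0, 0, 0, 0, 0, 20],
    [0, 0, 0, 0, 0, 0, 8],
    [0, 0, 0, 0, 0, 0, 4],
    [0, 0, 0, 0, 0, 0, 0],
    [0, 0, 0, 0, 0, 0, 0]
  ],
  "squeeze": 40
}}

```text
t: 8.43
eef_pos: [0.4556, 0.222, 0.0296]
eef_rot: [[-0.989, -0.148, 0.0], [-0.148, 0.989, 0.0], [-0.0, 0.0, -1.0]]
force: [0.2, 0.5, -1.1]
gripper_width: 0.0137
```

```bash
python3 snap.py 7 wrist
python3 - <<'E'
from h import *
w=load("wrist7"); crop(w["img"],186,150,130,100,6,"pics/w7c.png")
E
```

```text
t 8.43 p [0.4556 0.222  0.0296] head -2.9934 z [ 0.  0. -1.] F [ 0.16  0.5  -1.14] M [ 0.08  -0.166 -0.003] w 0.0137 q [ 0.23  0.09  2.01  0.    1.04 -1.49]
```

View pics/w7c.png

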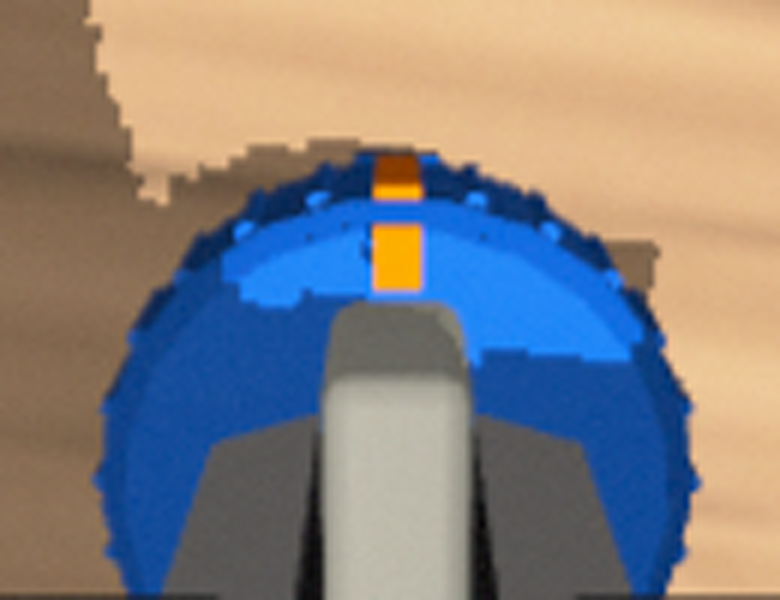

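Emit:
{"fn": "drive_tool", "kwargs": {
  "steps": [
    [0, 0, -10, 0, 0, 0, 0],
    [0, 0, -25, 0, 0, 0, 0],
    [0, 0, -35, 0, 0, 0, 0],
    [0, 0, -35, 0, 0, 0, 0],
    [0, 0, -35, 0, 0, 0, 0],
    [0, 0, -15, 0, 0, 0, 0],
    [0, 0, 0, 0, 0, 0, 0]
  ]
}}

```text
t: 9.35
eef_pos: [0.4559, 0.2221, 0.1853]
eef_rot: [[-0.989, -0.148, 0.002], [-0.148, 0.989, 0.0], [-0.002, 0.0, -1.0]]
force: [0.4, -0.2, -2.6]
gripper_width: 0.0136
```

```bash
python3 snap.py 8 wrist
python3 - <<'E'
from h import *
w=load("wrist8"); p=w["p"]
plan(p,-2.9934,(.5493,-.112,p[2]),-2.9934-.305,12,0)
E
```

```text
t 9.35 p [0.4559 0.2221 0.1853] head -2.9934 z [ 0.002  0.    -1.   ] F [ 0.35 -0.22 -2.64] M [ 0.1   -0.122  0.052] w 0.0136 q [ 0.23 -0.11  1.9   0.    1.35 -1.49]
12 [[-4, -29, 0, 0, 0, 0.03, 0], [-4, -28, 0, 0, 0, 0.02, 0], [-5, -29, 0, 0, 0, 0.03, 0], [-6, -28, 0, 0, 0, 0.02, 0], [-6, -28, 0, 0, 0, 0.03, 0], [-8, -28, 0, 0, 0, 0.02, 0], [-7, -28, 0, 0, 0, 0.03, 0], [-9, -28, 0, 0, 0, 0.02, 0], [-9, -27, 0, 0, 0, 0.03, 0], [-10, -27, 0, 0, 0, 0.02, 0], [-11, -27, 0, 0, 0, 0.03, 0], [-11, -27, 0, 0, 0, 0.03, 0]] end [ 0.549  -0.1124  0.1853] -3.303
```

View pics/wrist8.png

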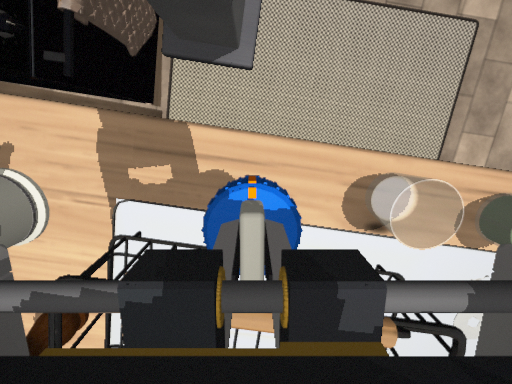

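Emit:
{"fn": "drive_tool", "kwargs": {
  "steps": [
    [-4, -29, 0, 0, 0, 0.03, 0],
    [-4, -28, 0, 0, 0, 0.02, 0],
    [-5, -29, 0, 0, 0, 0.03, 0],
    [-6, -28, 0, 0, 0, 0.02, 0],
    [-6, -28, 0, 0, 0, 0.03, 0],
    [-8, -28, 0, 0, 0, 0.02, 0],
    [-7, -28, 0, 0, 0, 0.03, 0],
    [-9, -28, 0, 0, 0, 0.02, 0],
    [-9, -27, 0, 0, 0, 0.03, 0],
    [-10, -27, 0, 0, 0, 0.02, 0],
    [-11, -27, 0, 0, 0, 0.03, 0],
    [-11, -27, 0, 0, 0, 0.03, 0],
    [0, 0, 0, 0, 0, 0, 0],
    [0, 0, 0, 0, 0, 0, 0]
  ]
}}

```text
t: 11.15
eef_pos: [0.5477, -0.1117, 0.1831]
eef_rot: [[-0.987, 0.161, -0.003], [0.161, 0.987, 0.002], [0.003, 0.001, -1.0]]
force: [-0.0, 0.2, -2.4]
gripper_width: 0.0137
```

```bash
python3 snap.py 9 wrist scene;  python3 - <<'E'
from h import *
w=load("wrist9"); crop(w["img"],186,140,130,100,6,"pics/w9c.png")
w=load("scene9"); crop(w["img"],230,110,120,100,6,"pics/s9c.png")
E
```

```text
t 11.2 p [ 0.5479 -0.1115  0.1835] head 2.9807 z [-0.002  0.001 -1.   ] F [-0.74 -0.54 -2.46] M [ 0.054 -0.109  0.029] w 0.014 q [-0.4   0.02  1.78  0.    1.35 -1.81]
```

View pics/w9c.png

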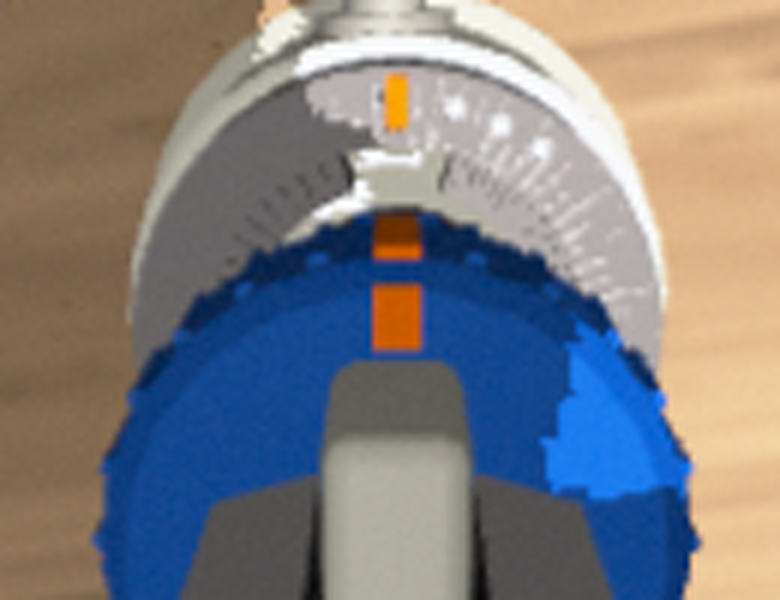

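View pics/s9c.png

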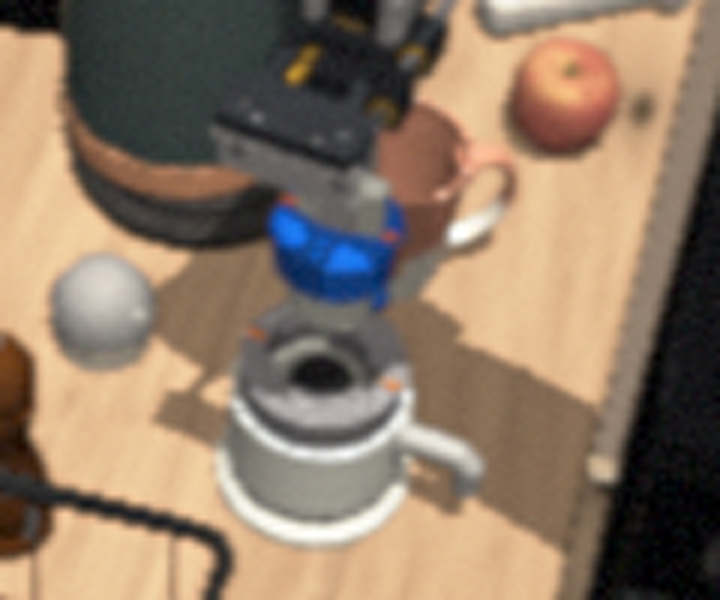

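Run:
```python
from h import *
w=load("wrist9"); P=(w["p"],w["Rt"])
f=lambda x,y:(186+x/6-.4,140+y/6-.4)
u=w["Rt"][:,0]
b=atz(w,f(396,101),.102,P); c=b-u*.0402; print("bar->centre",c, w["Rt"].T@(c-w["p"])*1e3)
z0=w["p"][2]-.0296
# marks: end of drum-top mark at outer radius: rim
for (x,y,z,r) in [(397,435,.096,.022),(397,285,.064,.031)]:
    m=atz(w,f(x,y),z0+z,P)-u*r; print("cart axis",m, w["Rt"].T@(m-w["p"])*1e3)
```

```text
bar->centre [ 0.55095096 -0.11214348  0.10188497] [-3.55320827e+00 -1.81562975e-02  8.11801996e+01]
cart axis [ 0.54843793 -0.11175087  0.24941202] [ -0.58760696   0.1249755  -66.3389034 ]
cart axis [ 0.55020515 -0.11199952  0.21738627] [ -2.46345034   0.12904567 -34.31836328]
```

Emit:
{"fn": "drive_tool", "kwargs": {
  "steps": [
    [-2, 0, 15, 0, 0, 0, 0],
    [0, 0, 18, 0, 0, 0, 0],
    [0, 0, 12, 0, 0, 0, 0],
    [0, 0, 4, 0, 0, 0, 0],
    [0, 0, 3, 0, 0, 0, 0],
    [0, 0, 2, 0, 0, 0, 0],
    [0, 0, 0, 0, 0, 0, 0]
  ]
}}

```text
t: 12.12
eef_pos: [0.5508, -0.1129, 0.1309]
eef_rot: [[-0.987, 0.161, 0.0], [0.161, 0.987, -0.0], [-0.0, -0.0, -1.0]]
force: [0.6, -0.0, -2.4]
gripper_width: 0.0141
```

```bash
python3 -c "
from snap import *
brief(sense())"
```

```text
t 12.12 p [ 0.5508 -0.1129  0.1309] head 2.9797 z [ 0. -0. -1.] F [ 0.65 -0.05 -2.36] M [ 0.061 -0.144  0.059] w 0.0141 q [-0.4   0.08  1.82 -0.    1.25 -1.81]
```

Emit:
{"fn": "drive_tool", "kwargs": {
  "steps": [
    [0.5, 0, 2, 0, 0, 0, 0],
    [0, 0, 2, 0, 0, 0, 0],
    [0, 0, 2, 0, 0, 0, 0],
    [0, 0, 0, 0, 0, 0, 0]
  ]
}}

```text
t: 12.62
eef_pos: [0.5499, -0.1127, 0.1243]
eef_rot: [[-0.987, 0.161, -0.0], [0.161, 0.987, 0.0], [0.0, 0.0, -1.0]]
force: [0.2, -0.1, -2.5]
gripper_width: 0.0137
```

```bash
python3 -c "
from snap import *
brief(sense())"
```

```text
t 12.62 p [ 0.5499 -0.1127  0.1243] head 2.9798 z [-0.  0. -1.] F [ 0.18 -0.06 -2.48] M [ 0.104 -0.085  0.026] w 0.0137 q [-0.4   0.08  1.82 -0.    1.24 -1.81]
```

No contact yet, with the foot in the bore. I'll continue past the 92 mm height in small steps.

Emit:
{"fn": "drive_tool", "kwargs": {
  "steps": [
    [0, 0, 2, 0, 0, 0, 0],
    [0, 0, 2, 0, 0, 0, 0],
    [0, 0, 1, 0, 0, 0, 0],
    [0, 0, 0, 0, 0, 0, 0]
  ]
}}

```text
t: 13.12
eef_pos: [0.55, -0.1127, 0.1194]
eef_rot: [[-0.987, 0.161, -0.0], [0.161, 0.987, 0.0], [0.0, 0.0, -1.0]]
force: [-0.1, 0.3, -2.3]
gripper_width: 0.0139
```

```bash
python3 -c "
from snap import *
brief(sense())"
```

```text
t 13.12 p [ 0.55   -0.1127  0.1194] head 2.9798 z [-0.  0. -1.] F [-0.14  0.32 -2.26] M [ 0.126 -0.029  0.042] w 0.0139 q [-0.4   0.09  1.83  0.    1.23 -1.81]
```

Emit:
{"fn": "drive_tool", "kwargs": {
  "steps": [
    [0, 0, 2, 0, 0, 0, 0],
    [0, 0, 2, 0, 0, 0, 0],
    [0, 0, 2, 0, 0, 0, 0],
    [0, 0, 0, 0, 0, 0, 0]
  ]
}}

```text
t: 13.62
eef_pos: [0.5501, -0.1127, 0.1137]
eef_rot: [[-0.987, 0.161, -0.0], [0.161, 0.987, 0.0], [0.0, 0.0, -1.0]]
force: [-0.6, 0.9, 0.3]
gripper_width: 0.0136
```

```bash
python3 -c "
from snap import *
brief(sense())"
```

```text
t 13.62 p [ 0.5501 -0.1127  0.1137] head 2.9799 z [-0.  0. -1.] F [-0.63  0.93  0.25] M [ 0.355  0.144 -0.01 ] w 0.0136 q [-0.4   0.1   1.83  0.    1.22 -1.81]
```

Emit:
{"fn": "drive_tool", "kwargs": {
  "steps": [
    [0, 0, 2, 0, 0, 0, 0],
    [0, 0, 2, 0, 0, 0, 0],
    [0, 0, 2, 0, 0, 0, 0],
    [0, 0, 2, 0, 0, 0, 0],
    [0, 0, 2, 0, 0, 0, 0],
    [0, 0, 0, 0, 0, 0, 0]
  ]
}}

```text
t: 14.38
eef_pos: [0.5502, -0.1127, 0.104]
eef_rot: [[-0.987, 0.161, 0.0], [0.161, 0.987, 0.0], [-0.0, 0.0, -1.0]]
force: [-4.5, 2.4, 3.8]
gripper_width: 0.0138
```

```bash
python3 -c "
from snap import *
brief(sense())"
```

```text
t 14.38 p [ 0.5502 -0.1127  0.104 ] head 2.9798 z [ 0.  0. -1.] F [-4.47  2.44  3.85] M [0.55  0.707 0.038] w 0.0138 q [-0.4   0.11  1.84  0.    1.2  -1.81]
```

Emit:
{"fn": "drive_tool", "kwargs": {
  "steps": [
    [0.8, 0.3, 1, 0, 0, 0, 0],
    [0, 0, 1.2, 0, 0, 0, 0],
    [0, 0, 0, 0, 0, 0, 0],
    [0, 0, 0, 0, 0, 0, 0]
  ]
}}

```text
t: 14.88
eef_pos: [0.5501, -0.1127, 0.1023]
eef_rot: [[-0.987, 0.161, 0.002], [0.161, 0.987, -0.001], [-0.002, -0.001, -1.0]]
force: [-2.3, 1.0, 5.9]
gripper_width: 0.0138
```

```bash
python3 -c "
from snap import *
brief(sense())"; python3 snap.py 10 wrist
```

```text
t 14.88 p [ 0.5501 -0.1127  0.1023] head 2.9798 z [ 0.002 -0.001 -1.   ] F [-2.32  1.01  5.87] M [ 0.44   0.519 -0.012] w 0.0138 q [-0.4   0.11  1.84 -0.    1.19 -1.81]
t 14.88 p [ 0.5501 -0.1127  0.1023] head 2.9798 z [ 0.002 -0.001 -1.   ] F [-2.32  1.01  5.87] M [ 0.44   0.519 -0.012] w 0.0138 q [-0.4   0.11  1.84 -0.    1.19 -1.81]
```

View pics/wrist10.png

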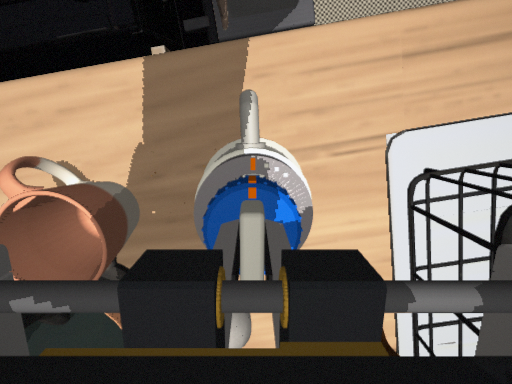

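Emit:
{"fn": "drive_tool", "kwargs": {
  "steps": [
    [0.4, 0.2, 0.7, 0, 0, 0, 0],
    [0, 0, 0, 0, 0, 0.03, 0],
    [0, 0, 0, 0, 0, 0.06, 0],
    [0, 0, 0, 0, 0, 0.06, 0],
    [0, 0, 0, 0, 0, 0.06, 0],
    [0, 0, 0, 0, 0, 0.06, 0],
    [0, 0, 0, 0, 0, 0, 0]
  ]
}}

```text
t: 15.8
eef_pos: [0.5504, -0.1123, 0.1019]
eef_rot: [[-0.908, 0.419, 0.003], [0.419, 0.908, -0.001], [-0.003, 0.001, -1.0]]
force: [-1.4, 1.0, 5.7]
gripper_width: 0.0139
```

```bash
python3 -c "
from snap import *
brief(sense())"
```

```text
t 15.8 p [ 0.5504 -0.1123  0.1019] head 2.7094 z [ 0.003 -0.001 -1.   ] F [-1.36  0.96  5.72] M [ 0.548  0.261 -0.023] w 0.0139 q [-0.4   0.11  1.84  0.    1.19 -1.54]
```

Emit:
{"fn": "drive_tool", "kwargs": {
  "steps": [
    [0, 0, 0, 0, 0, 0.07, 0],
    [0, 0, 0, 0, 0, 0.07, 0],
    [0, 0, 0, 0, 0, 0.07, 0],
    [0, 0, 0, 0, 0, 0.07, 0],
    [0, 0, 0, 0, 0, 0.07, 0],
    [0, 0, 0, 0, 0, 0.07, 0],
    [0, 0, 0, 0, 0, 0.07, 0],
    [0, 0, 0, 0, 0, 0, 0]
  ]
}}

```text
t: 16.8
eef_pos: [0.5504, -0.1123, 0.1019]
eef_rot: [[-0.604, 0.797, 0.003], [0.797, 0.604, -0.001], [-0.002, 0.002, -1.0]]
force: [-0.9, 3.2, 7.5]
gripper_width: 0.0136
```

```bash
python3 -c "
from snap import *
brief(sense())"
```

```text
t 16.8 p [ 0.5504 -0.1123  0.1019] head 2.2193 z [ 0.003 -0.001 -1.   ] F [-0.88  3.16  7.5 ] M [ 0.618  0.298 -0.014] w 0.0136 q [-0.4   0.11  1.84  0.    1.19 -1.05]
```

Emit:
{"fn": "drive_tool", "kwargs": {
  "steps": [
    [0.3, 0.2, 0, 0, 0, 0.05, 0],
    [0, 0, 0, 0, 0, 0.05, 0],
    [0, 0, 0, 0, 0, 0.05, 0],
    [0, 0, 0, 0, 0, 0.05, 0],
    [0, 0, 0, 0, 0, 0.03, 0],
    [0, 0, 0, 0, 0, 0, 0]
  ]
}}

```text
t: 17.55
eef_pos: [0.5505, -0.1121, 0.102]
eef_rot: [[-0.407, 0.914, 0.004], [0.914, 0.407, -0.001], [-0.002, 0.003, -1.0]]
force: [-0.7, 2.2, 6.5]
gripper_width: 0.0137
```

```bash
python3 -c "
from snap import *
brief(sense())"
```

```text
t 17.55 p [ 0.5505 -0.1121  0.102 ] head 1.9897 z [ 0.004 -0.001 -1.   ] F [-0.68  2.17  6.49] M [0.385 0.207 0.026] w 0.0137 q [-0.4   0.11  1.84  0.    1.19 -0.82]
```

Turned 0.99 rad so far. I'll approach the stop slowly, watching the torque.

Emit:
{"fn": "drive_tool", "kwargs": {
  "steps": [
    [0, 0, 0, 0, 0, 0.03, 0],
    [0, 0, 0, 0, 0, 0.02, 0],
    [0, 0, 0, 0, 0, 0.02, 0],
    [0, 0, 0, 0, 0, 0, 0]
  ]
}}

```text
t: 18.05
eef_pos: [0.5504, -0.1123, 0.102]
eef_rot: [[-0.343, 0.939, 0.003], [0.939, 0.343, -0.001], [-0.002, 0.002, -1.0]]
force: [-1.8, 2.1, 5.7]
gripper_width: 0.014
```

```bash
python3 -c "
from snap import *
brief(sense())"
```

```text
t 18.05 p [ 0.5504 -0.1123  0.102 ] head 1.9206 z [ 0.003 -0.001 -1.   ] F [-1.76  2.14  5.68] M [0.355 0.33  0.245] w 0.014 q [-0.4   0.11  1.84 -0.    1.19 -0.75]
```

Emit:
{"fn": "drive_tool", "kwargs": {
  "steps": [
    [0, 0, 0, 0, 0, 0.02, 0],
    [0, 0, 0, 0, 0, 0, 0],
    [0, 0, 0, 0, 0, 0, 0]
  ]
}}

```text
t: 18.42
eef_pos: [0.5503, -0.1123, 0.102]
eef_rot: [[-0.325, 0.946, 0.003], [0.946, 0.325, -0.002], [-0.003, 0.002, -1.0]]
force: [-1.3, 1.2, 5.9]
gripper_width: 0.0139
```

```bash
python3 -c "
from snap import *
brief(sense())"
```

```text
t 18.43 p [ 0.5503 -0.1123  0.102 ] head 1.9016 z [ 0.003 -0.002 -1.   ] F [-1.31  1.2   5.86] M [0.303 0.287 0.569] w 0.0139 q [-0.4   0.11  1.84 -0.    1.19 -0.73]
```

Emit:
{"fn": "drive_tool", "kwargs": {
  "steps": [
    [0, 0, -1, 0, 0, -0.01, 0],
    [0, 0, -1, 0, 0, 0, 0],
    [0, 0, -1, 0, 0, 0, 0],
    [0, 0, -1, 0, 0, 0, 0],
    [0, 0, 0, 0, 0, 0, 0]
  ]
}}

```text
t: 19.05
eef_pos: [0.5498, -0.112, 0.1052]
eef_rot: [[-0.333, 0.943, 0.002], [0.943, 0.333, -0.001], [-0.001, 0.002, -1.0]]
force: [4.7, -0.9, -2.3]
gripper_width: 0.0137
```

```bash
python3 -c "
from snap import *
brief(sense())"
```

```text
t 19.05 p [ 0.5498 -0.112   0.1052] head 1.9098 z [ 0.002 -0.001 -1.   ] F [ 4.71 -0.93 -2.29] M [-0.124 -1.393  0.425] w 0.0137 q [-0.4   0.1   1.84  0.    1.2  -0.74]
```

Emit:
{"fn": "drive_tool", "kwargs": {
  "steps": [
    [0, 0, 0, 0, 0, -0.01, 0],
    [0, 0, 0, 0, 0, -0.01, 0],
    [0, 0, 0, 0, 0, 0, 0]
  ]
}}

```text
t: 19.42
eef_pos: [0.5498, -0.112, 0.1056]
eef_rot: [[-0.351, 0.936, 0.002], [0.936, 0.351, -0.0], [-0.001, 0.002, -1.0]]
force: [4.5, 0.3, 3.3]
gripper_width: 0.0133
```

```bash
python3 -c "
from snap import *
brief(sense())"; python3 snap.py 11 wrist scene;  python3 - <<'E'
from h import *
w=load("wrist11"); crop(w["img"],176,130,150,110,5,"pics/w11c.png")
w=load("scene11"); crop(w["img"],230,110,120,100,6,"pics/s11c.png")
E
```

```text
t 19.43 p [ 0.5498 -0.112   0.1056] head 1.9294 z [ 0.002 -0.    -1.   ] F [4.48 0.32 3.33] M [ 0.051 -1.176  0.126] w 0.0133 q [-0.4   0.1   1.84  0.    1.2  -0.76]
t 19.48 p [ 0.5498 -0.112   0.1056] head 1.9294 z [ 0.002 -0.001 -1.   ] F [ 4.33 -0.05  2.98] M [-0.02  -1.223  0.154] w 0.0138 q [-0.4   0.1   1.84  0.    1.2  -0.76]
```

View pics/w11c.png

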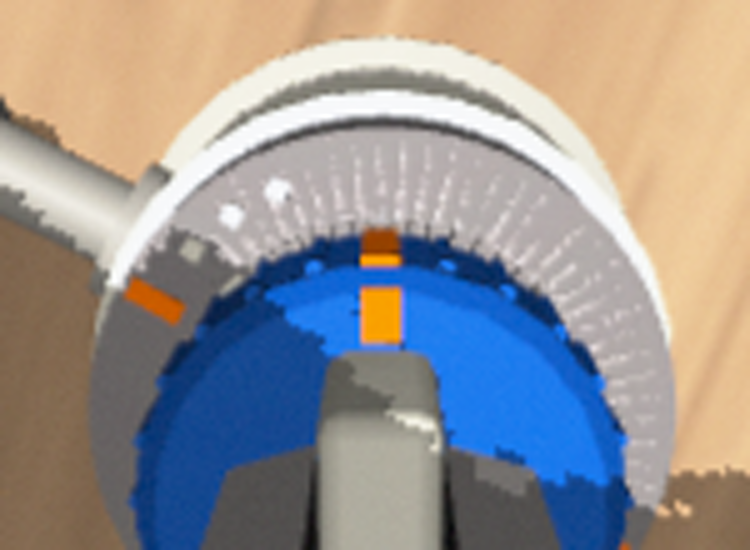

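View pics/s11c.png

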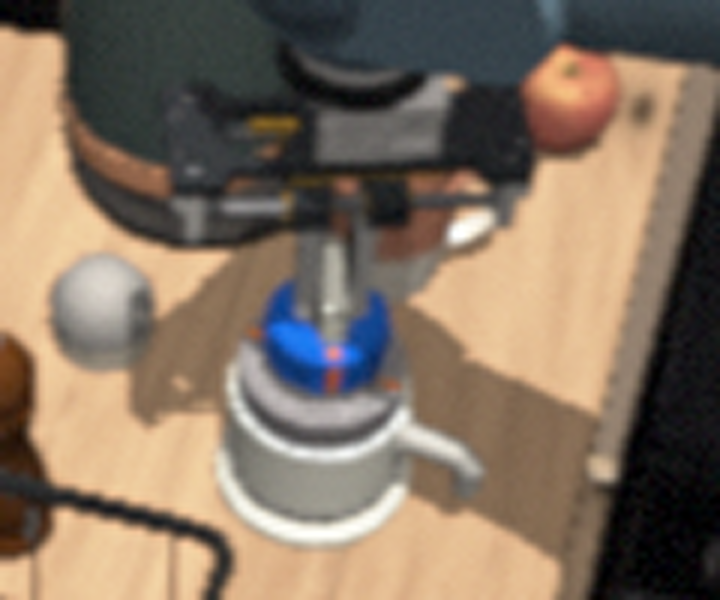

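Emit:
{"fn": "drive_tool", "kwargs": {
  "steps": [
    [-0.2, 0.6, 0, 0, 0, 0, 0],
    [0, 0, -0.6, 0, 0, 0, 0],
    [0, 0, 0, 0, 0, 0, 0]
  ]
}}

```text
t: 19.9
eef_pos: [0.5498, -0.1119, 0.1056]
eef_rot: [[-0.351, 0.936, 0.001], [0.936, 0.351, -0.0], [-0.001, 0.0, -1.0]]
force: [4.1, -0.7, 4.2]
gripper_width: 0.0136
```

```bash
python3 -c "
from snap import *
brief(sense())"
```

```text
t 19.9 p [ 0.5498 -0.1119  0.1056] head 1.9297 z [ 0.001 -0.    -1.   ] F [ 4.06 -0.74  4.24] M [-0.22  -1.192  0.083] w 0.0136 q [-0.4   0.1   1.84 -0.    1.2  -0.76]
```

Emit:
{"fn": "drive_tool", "kwargs": {
  "steps": [
    [-0.2, 0.6, -0.6, 0, 0, 0, 0],
    [0, 0, -0.4, 0, 0, 0, 0],
    [0, 0, 0, 0, 0, 0, 0]
  ]
}}

```text
t: 20.27
eef_pos: [0.5499, -0.1118, 0.106]
eef_rot: [[-0.351, 0.936, -0.001], [0.936, 0.351, -0.0], [0.0, -0.001, -1.0]]
force: [3.6, -2.1, 1.2]
gripper_width: 0.014
```

```bash
python3 -c "
from snap import *
brief(sense())"
```

```text
t 20.27 p [ 0.5499 -0.1118  0.106 ] head 1.9298 z [-0.001 -0.    -1.   ] F [ 3.57 -2.14  1.22] M [-0.513 -0.894  0.122] w 0.014 q [-0.4   0.1   1.84 -0.    1.2  -0.76]
```

Emit:
{"fn": "drive_tool", "kwargs": {
  "steps": [
    [0, 0, 0, 0, 0, 0, 16],
    [0, 0, 0, 0, 0, 0, 20],
    [0, 0, 0, 0, 0, 0, 26],
    [0, 0, 0, 0, 0, 0, 32],
    [0, 0, 0, 0, 0, 0, 36],
    [0, 0, 0, 0, 0, 0, 36]
  ]
}}

```text
t: 21.02
eef_pos: [0.5502, -0.1117, 0.1063]
eef_rot: [[-0.351, 0.936, -0.0], [0.936, 0.351, 0.0], [0.0, -0.0, -1.0]]
force: [-0.1, 0.4, 0.4]
gripper_width: 0.0357
```

```bash
python3 -c "
from snap import *
brief(sense())"; python3 snap.py 12 wrist;  python3 - <<'E'
from h import *
w=load("wrist12"); crop(w["img"],176,130,150,110,5,"pics/w12c.png")
E
```

```text
t 21.02 p [ 0.5502 -0.1117  0.1063] head 1.9298 z [-0.  0. -1.] F [-0.13  0.41  0.41] M [ 0.    -0.124 -0.02 ] w 0.0357 q [-0.4   0.1   1.84 -0.    1.2  -0.76]
t 21.02 p [ 0.5502 -0.1117  0.1063] head 1.9298 z [-0.  0. -1.] F [-0.13  0.41  0.41] M [ 0.    -0.124 -0.02 ] w 0.0357 q [-0.4   0.1   1.84 -0.    1.2  -0.76]
```

View pics/w12c.png

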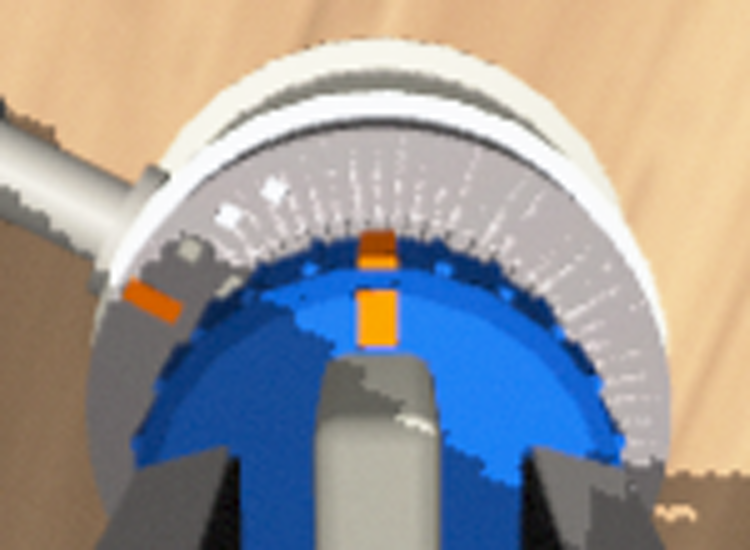

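Emit:
{"fn": "drive_tool", "kwargs": {
  "steps": [
    [0, 0, -5, 0, 0, 0, 40],
    [0, 0, -15, 0, 0, 0, 40],
    [0, 0, -30, 0, 0, 0, 50],
    [0, 0, -30, 0, 0, 0, 60],
    [0, 0, -20, 0, 0, 0, 60],
    [0, 0, 0, 0, 0, 0, 60],
    [0, 0, 0, 0, 0, 0, 60]
  ]
}}

```text
t: 21.95
eef_pos: [0.5496, -0.1114, 0.2052]
eef_rot: [[-0.351, 0.936, -0.002], [0.936, 0.351, 0.001], [0.001, -0.001, -1.0]]
force: [-0.5, 0.7, -0.1]
gripper_width: 0.0603
```

```bash
python3 snap.py 13 wrist scene;  python3 - <<'E'
from h import *
w=load("wrist13"); crop(w["img"],186,110,130,110,6,"pics/w13c.png")
w=load("scene13"); crop(w["img"],210,110,130,100,6,"pics/s13c.png")
E
```

```text
t 22.0 p [ 0.5494 -0.1113  0.2048] head 1.9297 z [-0.002  0.001 -1.   ] F [0.03 0.37 0.23] M [-0.016 -0.123  0.011] w 0.0604 q [-0.4   0.01  1.75  0.    1.39 -0.76]
```

View pics/w13c.png

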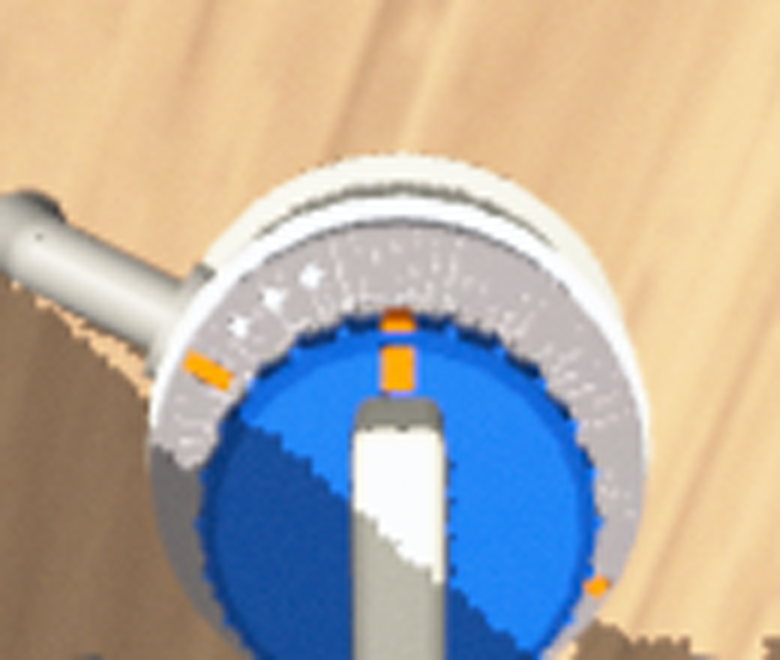

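View pics/s13c.png

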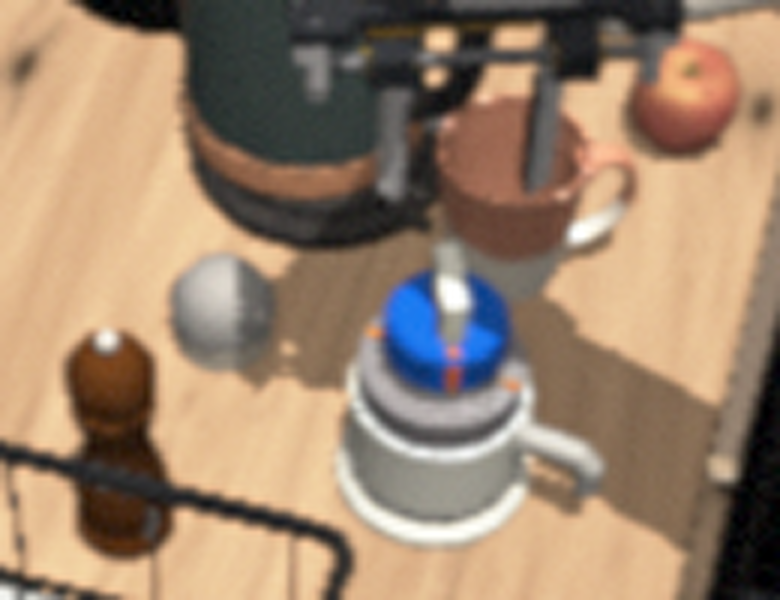

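Run:
```python
from h import *
w=load("wrist13"); P=(w["p"],w["Rt"]); s=load("scene13"); s0=load("scene0")
u=np.array([-.351,.936,0]); n=np.array([.936,.351,0])
for c0 in [(.5475,-.1115),(.550,-.1118)]:
  for h in (.072,.074,.077,.080):
    c=np.array([*c0,h])
    pts=[c+u*.033+[0,0,.064],c+u*.033+[0,0,.034],c+u*.023+[0,0,.096],c-u*.023+[0,0,.096]]
    print(c0,h,"scene",((proj(s,np.array(pts))+.4-[210,110])*6).round().tolist(),"wrist",((proj(w,np.array(pts),P)+.4-[186,110])*6).round().tolist())
d=cv2.absdiff(s["img"],s0["img"]).max(2)
for nm,(x0,y0,x1,y1) in dict(mug=(283,125,318,160),apple=(314,115,335,137),mill=(220,163,240,204),timer=(237,151,257,172),tumbler=(245,318,285,362)).items(): print(nm,(d[y0:y1,x0:x1]>40).mean().round(3))
cv2.imwrite("pics/diff.png",cv2.convertScaleAbs(d,alpha=2))
v=s["img"].copy(); crop(s["img"],260,145,60,50,12,"pics/s13d.png")
```

```text
(0.5475, -0.1115) 0.072 scene [[455.0, 370.0], [451.0, 405.0], [457.0, 317.0], [448.0, 249.0]] wrist [[380.0, 311.0], [382.0, 292.0], [377.0, 404.0], [378.0, 703.0]]
(0.5475, -0.1115) 0.074 scene [[455.0, 368.0], [452.0, 403.0], [458.0, 315.0], [448.0, 247.0]] wrist [[380.0, 312.0], [381.0, 293.0], [377.0, 406.0], [378.0, 707.0]]
(0.5475, -0.1115) 0.077 scene [[456.0, 365.0], [452.0, 399.0], [458.0, 311.0], [449.0, 243.0]] wrist [[379.0, 314.0], [381.0, 294.0], [377.0, 410.0], [378.0, 714.0]]
(0.5475, -0.1115) 0.08 scene [[456.0, 361.0], [452.0, 396.0], [458.0, 307.0], [449.0, 239.0]] wrist [[379.0, 316.0], [381.0, 296.0], [377.0, 413.0], [377.0, 720.0]]
(0.55, -0.1118) 0.072 scene [[451.0, 369.0], [447.0, 403.0], [453.0, 315.0], [444.0, 248.0]] wrist [[393.0, 318.0], [394.0, 298.0], [393.0, 412.0], [393.0, 710.0]]
(0.55, -0.1118) 0.074 scene [[451.0, 366.0], [447.0, 401.0], [453.0, 313.0], [444.0, 245.0]] wrist [[393.0, 319.0], [394.0, 299.0], [393.0, 414.0], [393.0, 714.0]]
(0.55, -0.1118) 0.077 scene [[451.0, 363.0], [448.0, 398.0], [453.0, 309.0], [444.0, 242.0]] wrist [[393.0, 321.0], [394.0, 301.0], [393.0, 418.0], [393.0, 721.0]]
(0.55, -0.1118) 0.08 scene [[452.0, 359.0], [448.0, 394.0], [454.0, 306.0], [445.0, 238.0]] wrist [[393.0, 324.0], [394.0, 303.0], [393.0, 421.0], [393.0, 728.0]]
mug 0.13
apple 0.128
mill 0.001
timer 0.243
tumbler 0.0
```

View pics/s13d.png

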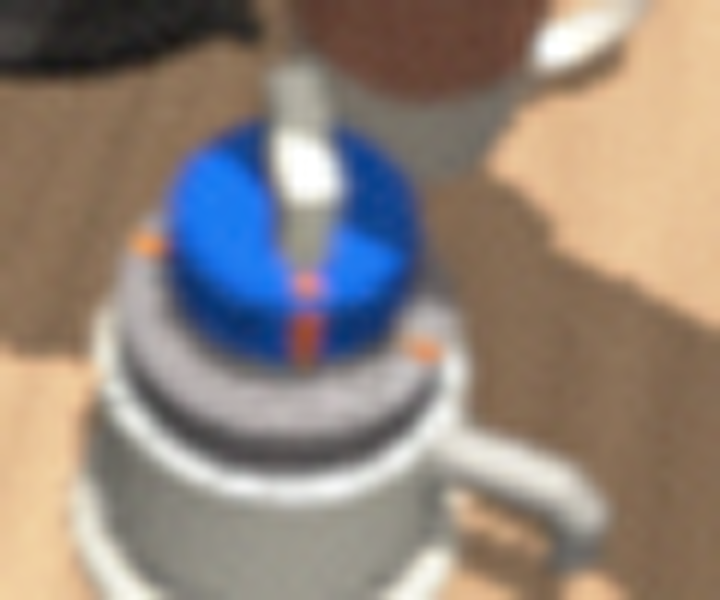

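View pics/diff.png

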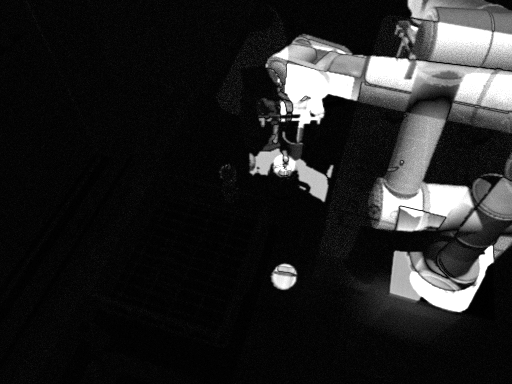

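```bash
python3 -c "
from snap import *
from cell import ticket
brief(sense()); print(ticket.sign_off())"
```

```text
t 22.05 p [ 0.5494 -0.1113  0.2048] head 1.9298 z [-0.003  0.001 -1.   ] F [0.33 0.06 0.4 ] M [ 0.027 -0.114  0.021] w 0.0598 q [-0.4   0.01  1.75 -0.    1.39 -0.76]
the job is handed in; nothing more can be done
None
```

The cartridge is in the filter head, turned clockwise to the stop and released, and I handed the job in at about 22 s. All checks point to it being locked, but I inferred that from heights and angles and did not tug or twist it afterwards.

**How it went**
- **Insertion:** I matched the lug marks to the collar bars by camera, with the slot line at about -0.157 rad in world axes. The lugs dropped in at the first try. The spring met the spigot at about 84 mm, as your text says.
- **Turn:** I pressed to about 72 mm and turned 1.05–1.08 rad, until about 0.57 N m showed the stop.
- **Release:** I let the cartridge rise while still held, because the fingertips sat only about 3 mm above the drum. At about 76.4 mm I opened the fingers. The 74 mm channel roof would block that height outside the notches.

**Last checks**
- After release the tool force was near zero. The cartridge looks upright, about 1.05 rad past the slot.
- The scene camera puts it at 77 mm or slightly higher.
- Force at the tool stayed under about 15 N throughout.
- The bystanders look unmoved. The image differences at the timer, mug and apple (13–24% of pixels) look like shadows and the gripper, though I did not settle the apple's.

**What disagreed**
- **Fingertip length:** The fingertips are about 38 mm short of the reported TCP. My first close therefore met only air above the fin.
- **Contact on the drum:** While correcting the depth I appear to have touched the drum top with about 13 N.
- **Camera fit:** The wrist view differs from the model by about 2–3 mm, slightly over the stated calibration.

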